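# Seat a culture dish in the corner nest of a colony counter and start it

## Robot

A 7-joint arm with a two-finger parallel gripper is mounted at the origin on a cart in front of the work surface, level with it; the furniture and walls round the work are solid. World frame = base frame: x ahead of the robot, y to its left, z up, the work surface at z = 0. Lengths are in m, angles in rad, forces in N, time in s.
With the tool pointing down it reaches from about 0.35 to 0.775 m from the base axis. Payload 3.1 kg.
Tool frame: the origin (TCP) lies at the very end of the fingers, on their centre line; the grasp point (between the pads) lies bot.pinch_z behind it (bot.pinch_z is the distance from the TCP to the grasp point, in m); z points along the fingers, y is the direction in which the jaws open and shut (so a half turn about z gives the same grasp; the last joint's range is limited). The gripper opens to 85 mm and grips with 20 to 120 N. Pads are 22 mm wide; open, the fingers measure 114 mm over their backs; the gripper's body (76 mm by 85 mm) begins 54 mm behind the grasp point. The pads swing forward as they close: fully open they stand 13 mm farther back than shut.
Start: joints at [-0.042, 0.311, 0.014, 1.512, -0.004, 1.319, -0.027], TCP at [0.55, 0, 0.231] pointing down, gripper open.
Joint ranges: [-2.7, 2.7], [-0.3, 1.91], [-1.27, 1.3], [0.12, 2.57], [-1.44, 4.58], [0.2, 2.03], [-3.05, 3.05]. Speed limits (rad/s): [2.79, 2.79, 3.14, 3.14, 3.14, 3.14, 3.14].

## Interface

Orientations are given as a unit quaternion [w, x, y, z].
In Python, from cell import bot gives the robot as it stands.
- The arm moves only by the shell command python3 -m crank 'ROWS'. ROWS is JSON, a list of rows, each a list of 7 numbers: the turn, a rotation vector about the world's x, y, z normalised to -1 to 1, where 1 is pi rad, then the shift along the world's x, y, z normalised to -1 to 1, where 1 is 1000 mm, then the gripper command: -1 is fully open, 1 is shut, values between are in proportion. In form: [[rx, ry, rz, tx, ty, tz, grip], ...]. A call has 1 to 5 rows; each row is the pose to reach, as a shift and turn from the pose commanded when the call began, turning the shorter way round; what a row does not reach only later rows make up. A row lasts 1/10 s, in which the tool goes at most 50 mm and 8.59 degrees, less where a joint would pass 70% of its speed; a pose out of reach is approached as far as the arm can. A call with a number of a shift or a turn outside -1 to 1 is refused whole. A call with a gripper value outside its range is refused whole. The fingers move at their own pace and stop on an object; the grip force is fixed at half the most. Time passes only in rows, so rows that repeat a pose let the fingers close. It gives the time, the measured TCP pose, the force and the opening at its end, in the units of the state.
- bot.get_obs(): the state, without advancing time (a new reading comes with each control period).
- bot.snapshot(name): name is "scene" or "side" or "wrist"; returns the picture (400x640x3 uint8, red, green, blue); there is no depth.
- bot.camera_params(name): a dict with "camera_matrix" (3x3 intrinsics, pixels), "rvec" (rotation vector, rad) and "tvec" (3), from world to camera coordinates, as OpenCV has them. Camera axes: x right, y down, z forward; pixel columns grow to the right and rows downward; lengths in m; the calibration is good to about 2 mm. A picture is of the moment at which its call begins: read the wrist's pose just before it. camera_params takes no time and is no camera call; for the wrist camera it gives the pose at the moment of the call.
- bot.hand_in(): hands the job in, once; it reports no verdict.
The state is a dict: "clock": time; "joints": joint angles; "joint_vel": joint speeds; "tau": joint torques, N m; "tool_pos": TCP position; "tool_rot": TCP orientation; "ft_force": force on the tool from outside, world axes, zero at the start; "ft_torque": the same for the moment, N m; "opening": finger opening in m.
Only numpy, scipy, OpenCV 4.12 (cv2) and the standard library are available. Lean on these libraries where they do the work, as an engineer would, in place of code of your own. Each camera call takes 0.05 s, during which the arm holds its last target.

## Task

Get the culture dish on the stage of the colony counter ready for counting by pushing it with the fingertips: push it back against the long metal rail close to where it stands, then keep it against the rail and slide it along to the left, past the spring plunger, until it sits fully home in the corner against the end stop. Only then press the counter's round key fully down and let it go. Do not lift or tip the dish, and leave the other things on the bench where they are.

Things in the scene. Friction and masses are not known exactly. Their poses are not given: they have to be found in the camera images.
- counter: Colony counter, fixed: flat white box 170 (x) by 360 (y) by 45 mm high, origin at the centre of its underside on the bench; x to its back (away from the robot), y to its left, z up. Its dark flat stage, top at z = 45 mm, covers y = -174 to +115 mm, open at the front and right edges; left of it lies the control strip (y +119 to +176 mm) with a dark display and the round key.
- corner (a point): Foot of the corner nest, on the stage (counter frame x +62, y +100, z 45 mm; axes as the counter). From here an aluminium rail, 12 mm high and 12 mm thick, runs 268 mm to the right along the back of the stage, its front face in line with this point; an end stop bar, 12 mm high and thick, runs 62 mm forward, its right face in line with this point.
- dish: Culture dish to be seated: round, whitish plastic, its clear lid on (does not come off), 62 mm across, 16 mm high, about 30 g, flat on the stage; origin at the centre of its underside. The lid's skirt, radius 30.8 mm, 4 to 16 mm above the stage, is what touches rail, stop and plunger. Starts 12 to 38 mm clear of the rail, 99 to 189 mm right of home.
- home (a point): Where the centre of the dish's underside lies when it is home in the corner nest, touching rail and end stop: x = +31.2, y = +69.2, z = 45 mm in the counter's frame; same axes as the counter (-y is to the right along the rail, where the dish comes from).
- plunger_block (a point): Foot of the aluminium block that carries the spring plunger, in front of the nest (counter frame x -36, y +51.2, z 45 mm): block 24 (x) by 28 (y) by 22 mm high, 4 mm high feet out to 23 mm either side, knob of the pin sticking out to 28 mm in front. The steel pin, 16 mm thick with a ball nose, 10 mm above the stage, points at the rail; free, its tip is 42 mm behind this point.
- plunger (a joint): Spring plunger pin: metres pushed back towards the front, 0 = fully out, 0.009 at most; pushes out with 1.3 N when out and 250 N/m more. A dish sliding left along the rail pushes it back about 5.5 mm; it then springs out behind the dish (about 0.001 when the dish is home) and holds it in the corner. Sliding past it takes a few newtons.
- start_key (a joint): The counter's round white key, 24 mm across, on the control strip left of the end stop; metres pressed, 0 = up, 0.005 = fully down; springs back; fully down takes 5 N.
- start_key_top (a point): Centre of the key's upper face: counter frame x -35, y +147.5, z 68 mm when up; a round black collar 40 mm across surrounds it, its top 9 mm lower.
- spare_dish: Bystander: another dish of the same kind, 62 mm across, 16 mm high, lying on the bench to the right of the counter; origin at the centre of its underside.
- marker: Bystander: marker pen with a black cap, 138 mm long, 18 mm thick, on the bench to the right; origin under its middle.
- timer: Bystander: white bench timer, 62 by 66 by 18 mm, on the bench to the left; origin under its middle.
- cup: Bystander: lidded specimen cup, 66 mm across, 70 mm high, on the bench to the left; origin under its middle.
- stain: Bystander: small brown bottle with a blue cap, 38 mm across, 70 mm high, on the bench to the left; origin under its middle.
- notes: Bystander: pad of yellow sticky notes, 76 by 77 by 10 mm, on the bench behind the counter; origin under its middle.
Things that resemble listed ones, but are neither listed nor needed, are in the scene too. Leave any orange or yellow look-alike of the dish alone.

How it is judged:
By the outcome, as a careful person would: the job done as asked, in the order asked, and still so for the second after the job is handed in, with the robot touching nothing.
It also fails if it takes over 48 s, if anything falls off the work surface, if the arm or the gripper's body presses on something with over 40 N, if the wrist force passes 120 N, or if a joint passes its speed limit or range.

## Working session

There is one attempt and no reset: what is moved stays moved. The work goes in short steps, Python scripts to look and compute and a shell command to move; the robot and the scene stay as the last step left them, time stands still between calls to the robot, and variables do not carry over. Pictures are saved under pics/ and viewed, and the job is handed in when it is done.

```bash
ls; mkdir -p pics; python3 - <<'E'
from cell import bot
import cv2
o=bot.get_obs(); print({k:(v if not hasattr(v,'tolist') else v.tolist()) for k,v in o.items()}, bot.pinch_z)
for n in("scene","side","wrist"):
    p=bot.camera_params(n); print(n,p)
    cv2.imwrite(f"pics/{n}0.png",bot.snapshot(n)[:,:,::-1])
E
```

```text
pics
{'clock': 0.0, 'joints': [-0.041682316496784555, 0.31175357364598366, 0.013962469742541866, 1.5130761057573054, -0.0044307482423329506, 1.3191991761919009, -0.02719691858827088], 'joint_vel': [0.0009575129915713949, 0.0011433269625817962, -0.0007743074712830549, 5.0182642486649374e-05, -0.0001854325606033357, -0.0015980757917410274, 0.0017565145263653207], 'tau': [-0.000845983850012999, -37.991180419921875, 0.14553708024322987, -23.058804273605347, 0.012203276564832777, 0.013735262327827513, 4.057365003973246e-06], 'tool_pos': [0.5492599768547194, 2.8191367934163397e-05, 0.23019799442389768], 'tool_rot': [-0.0008291362829599956, 0.7070770942052736, 0.7071354441671528, -0.0008711978963442337], 'ft_force': [0.6066982504238703, -0.8285298697997615, -0.2532575821400567], 'ft_torque': [-0.03031454546914499, 0.037681314171325295, 0.04777972666784771], 'opening': 0.0853249567446019} 0.0187
scene {'camera_matrix': array([[429.04640004,   0.        , 313.19868133],
       [  0.        , 429.04640004, 209.81396263],
       [  0.        ,   0.        ,   1.        ]]), 'rvec': array([ 2.31471733, -0.58399963,  0.26214159]), 'tvec': array([-0.47965449,  0.24313268,  1.16640336])}
side {'camera_matrix': array([[476.36934737,   0.        , 320.95551322],
       [  0.        , 476.36934737, 204.19087755],
       [  0.        ,   0.        ,   1.        ]]), 'rvec': array([ 0.66040291, -2.57138929,  1.22914286]), 'tvec': array([0.4719206 , 0.22338053, 1.2198879 ])}
wrist {'camera_matrix': array([[297.25372032,   0.        , 324.09394583],
       [  0.        , 297.25372032, 198.73841181],
       [  0.        ,   0.        ,   1.        ]]), 'rvec': array([-2.86361683e+00, -1.04201126e-03,  2.59148458e-03]), 'tvec': array([-0.54842856, -0.03507352,  0.37764291])}
```

View pics/scene0.png

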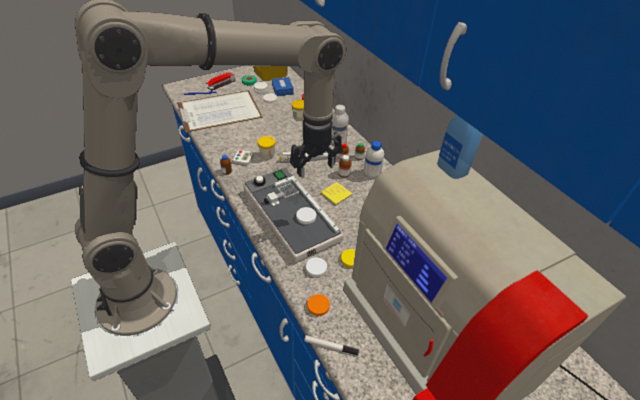

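View pics/side0.png

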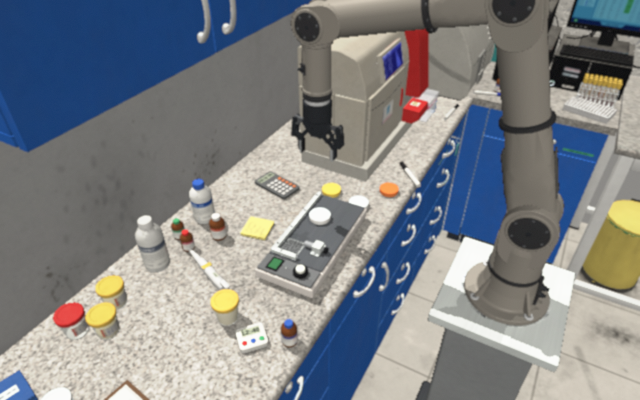

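View pics/wrist0.png

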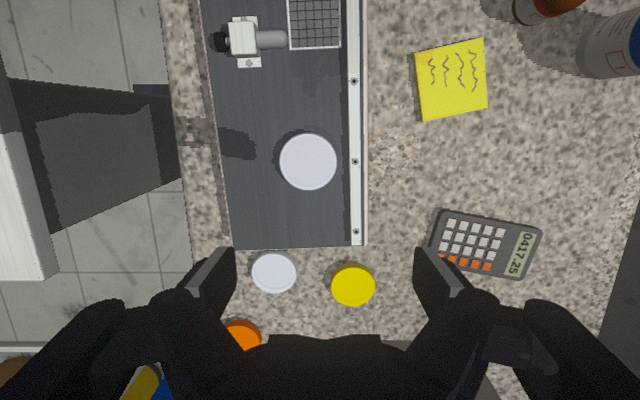

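The wrist view shows the dish at (308,161), with the rail running vertically at column ~354 on its right. The plunger is at (250,40), the spare dish at (274,272), and an orange and a yellow look-alike lie nearby. The nest and key are out of view at the top, so I'll move left for a second look.

```bash
python3 -m crank '[[0,0,0,-0.02,0.05,0.03,1],[0,0,0,-0.03,0.10,0.05,1],[0,0,0,-0.03,0.12,0.05,1],[0,0,0,-0.03,0.12,0.05,1],[0,0,0,-0.03,0.12,0.05,1]]'
cat > h.py <<'E'
import numpy as np, cv2
from cell import bot
def ray(p,uv):
    R,_=cv2.Rodrigues(np.array(p["rvec"]));t=np.array(p["tvec"]).ravel()
    d=R.T@np.linalg.inv(p["camera_matrix"])@np.array([uv[0],uv[1],1.]);c=-R.T@t
    return c,d
def onz(p,uv,z):
    c,d=ray(p,uv);return c+d*(z-c[2])/d[2]
def proj(p,P):
    return cv2.projectPoints(np.array(P,float).reshape(-1,3),np.array(p["rvec"]),np.array(p["tvec"]),p["camera_matrix"],None)[0].reshape(-1,2)
E
python3 - <<'E'
from h import *
import json
p=bot.camera_params("wrist"); im=bot.snapshot("wrist")[:,:,::-1]
cv2.imwrite("pics/w1.png",im)
json.dump({k:np.array(v).tolist() for k,v in p.items()},open("w1.json","w"))
E
```

```text
clock: 0.65
tool_pos: [0.5197, 0.1208, 0.281]
tool_rot: [0.0, 0.706, 0.708, -0.0]
ft_force: [0.2, -0.8, -0.1]
opening: 0.0123
```

View pics/w1.png

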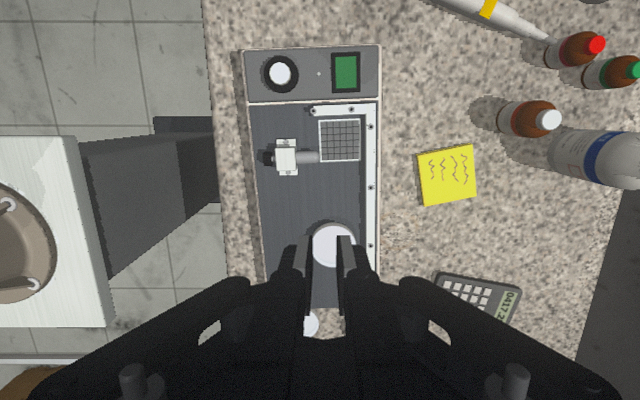

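This view shows the whole nest: key (279,73), display (345,72), end stop from (311,109) to (378,105), plunger block (286,157), and dish around (334,245). I'll zoom in to pick points.

```bash
python3 - <<'E'
import cv2
im=cv2.imread("pics/w1.png"); cv2.imwrite("pics/w1a.png",cv2.resize(im[40:190,235:395],None,fx=5,fy=4,interpolation=cv2.INTER_CUBIC)[:600])
im=cv2.imread("pics/wrist0.png"); cv2.imwrite("pics/w0a.png",cv2.resize(im[0:260,190:380],None,fx=4,fy=2.3,interpolation=cv2.INTER_CUBIC))
E
```

```text
(no output)
```

View pics/w1a.png

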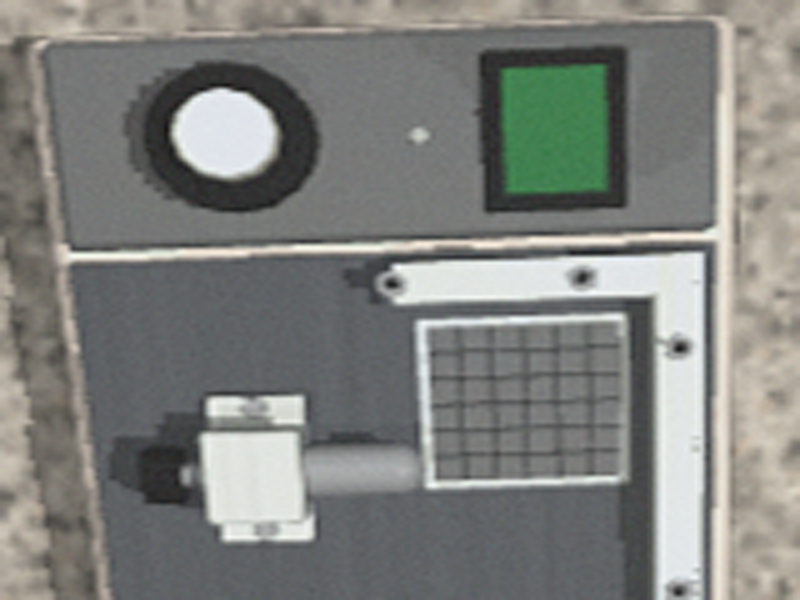

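View pics/w0a.png

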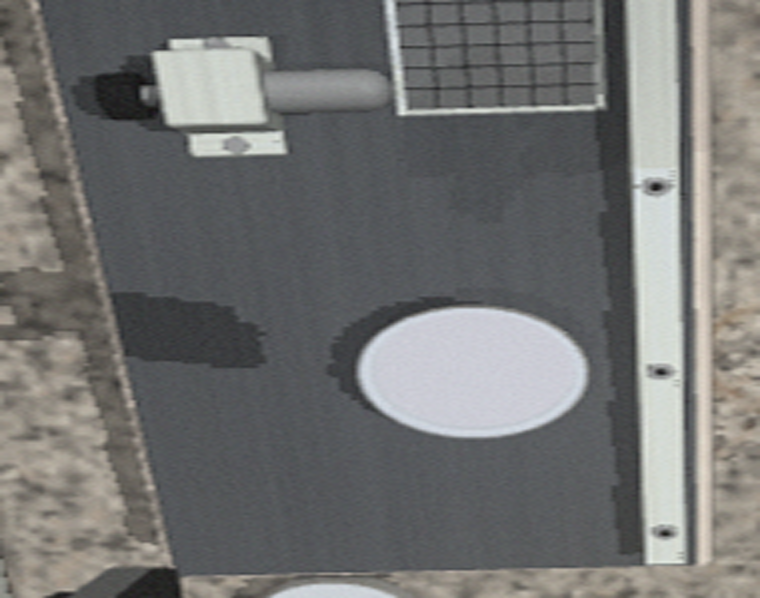

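```bash
cat > m.py <<'E'
from h import *
import json
from scipy.optimize import least_squares
p1=json.load(open("w1.json"));p1={k:np.array(v) for k,v in p1.items()}
p0=dict(camera_matrix=p1["camera_matrix"],rvec=np.array([-2.86361683e+00,-1.04201126e-03,2.59148458e-03]),tvec=np.array([-0.54842856,-0.03507352,0.37764291]))
pts=[(p1,366,115,62,100,57),(p1,280,73.25,-35,147.5,68),(p1,275.6,148.75,-48,65.2,67),(p1,295.4,170,-24,37.2,67),(p1,380,45.5,85,180,45),(p1,243.4,50,-85,180,45),
(p0,351.25,245.6,62,-168,57),(p0,233.75,249,-85,-180,45),(p0,256.25,54.3,-24,37.2,67)]
W=np.array([onz(p,(u,v),z/1e3)[:2] for p,u,v,x,y,z in pts]);L=np.array([(a[3],a[4]) for a in pts])/1e3
def T(q,l):
    c,s=np.cos(q[2]),np.sin(q[2]);return np.array(q[:2])+np.atleast_2d(l)@np.array([[c,s],[-s,c]])
r=least_squares(lambda q:(T(q,L)-W).ravel(),[.55,.1,0],loss='soft_l1',f_scale=.002);q=r.x
def inv(q,w):
    c,s=np.cos(q[2]),np.sin(q[2]);return (np.atleast_2d(w)-q[:2])@np.array([[c,-s],[s,c]])
if __name__=="__main__":
    print(q,np.degrees(q[2]));print(((T(q,L)-W)*1e3).round(1))
    im=cv2.imread("pics/wrist0.png");m=cv2.inRange(im[120:205,270:345],(190,180,180),(255,255,255))
    cs=cv2.findContours(m,cv2.RETR_EXTERNAL,cv2.CHAIN_APPROX_NONE)[0];c=max(cs,key=cv2.contourArea)
    e=cv2.fitEllipse(c);uv=(e[0][0]+270,e[0][1]+120);d=onz(p0,uv,.061);print("dish",uv,e[1],d)
    print("dish in counter",inv(q,d[:2]),"rel home",(inv(q,d[:2])-[.0312,.0692]))
    print("home",T(q,[.0312,.0692]),"key",T(q,[-.035,.1475]),"plung",T(q,[.006,.0512]))
E
python3 m.py
```

```text
[0.51144976 0.08794074 0.04591603] 2.630794746933756
[[ 0.3  1. ]
 [-0.3 -0.2]
 [-1.  -0. ]
 [ 1.3 -1.4]
 [ 5.   5. ]
 [-7.2  2.3]
 [ 1.2 -1.2]
 [-5.2 -9.8]
 [ 0.8  0.2]]
dish (307.75159072875977, 161.4944953918457) (54.49314880371094, 55.44966125488281) [0.53137922 0.02212031 0.061     ]
dish in counter [[ 0.01688731 -0.06666582]] rel home [[-0.01431269 -0.13586582]]
home [[0.5394406  0.15849988]] key [[0.46971641 0.23367878]] plung [[0.51509336 0.13936217]]
```

```bash
cat >> m.py <<'E'
k=[0,1,2,3,6,8]
q=least_squares(lambda q:(T(q,L[k])-W[k]).ravel(),q).x
E
python3 - <<'E'
from m import *
np.set_printoptions(precision=4,suppress=True)
print(q,((T(q,L[k])-W[k])*1e3).round(1).tolist())
d=np.array([.53138,.02212]);dc=inv(q,d)[0];print("dish c",dc)
for n,l in dict(pre=(dc[0]-.0308-.0145-.012,dc[1]),rail=(.0312-.0308-.0145,dc[1]),back=(-.035,dc[1]),
  backR=(-.035,dc[1]-.065),right=(.0235,dc[1]-.058),contact=(.0243,dc[1]-.0414),home=(.0243,.0278),homedish=(.0312,.0692),key=(-.035,.1475)).items(): print(n,np.array(l),T(q,l)[0])
o=bot.get_obs();print(o['tool_pos'],o['ft_force'],o['opening'],o['clock'])
E
```

```text
[0.5109 0.0882 0.0417] [[0.1, 1.0], [-0.2, 0.2], [-1.3, 0.5], [1.0, -1.0], [-0.0, -1.2], [0.4, 0.6]]
dish c [ 0.0177 -0.0669]
pre [-0.0396 -0.0669] [0.4741 0.0197]
rail [-0.0141 -0.0669] [0.4996 0.0208]
back [-0.035  -0.0669] [0.4787 0.0199]
backR [-0.035  -0.1319] [ 0.4814 -0.045 ]
right [ 0.0235 -0.1249] [ 0.5396 -0.0356]
contact [ 0.0243 -0.1083] [ 0.5397 -0.019 ]
home [0.0243 0.0278] [0.534 0.117]
homedish [0.0312 0.0692] [0.5392 0.1587]
key [-0.035   0.1475] [0.4698 0.2341]
[0.5199 0.119  0.2807] [-0.1792 -1.4654  0.7624] 0.004527557908196281 0.7
```

```bash
python3 -m crank '[[0,0,0.013,-0.02,-0.045,0,1],[0,0,0.013,-0.047,-0.085,0,1],[0,0,0.013,-0.047,-0.1,-0.04,1],[0,0,0.013,-0.047,-0.1,-0.085,1],[0,0,0.013,-0.047,-0.1,-0.13,1]]'; python3 -m crank '[[0,0,0,0,0,-0.04,1],[0,0,0,0,0,-0.08,1],[0,0,0,0,0,-0.10,1],[0,0,0,0,0,-0.10,1]]'
python3 - <<'E'
from h import *
for n in("wrist","side"): cv2.imwrite(f"pics/{n}2.png",bot.snapshot(n)[:,:,::-1])
im=cv2.imread("pics/side2.png"); cv2.imwrite("pics/side2z.png",cv2.resize(im[120:320,220:420],None,fx=3,fy=3,interpolation=cv2.INTER_CUBIC))
E
```

```text
clock: 1.2
tool_pos: [0.473, 0.0165, 0.1501]
tool_rot: [0.001, 0.695, 0.719, 0.0]
ft_force: [0.6, 0.4, -1.4]
opening: -0.0002
clock: 1.6
tool_pos: [0.4699, 0.0175, 0.0481]
tool_rot: [-0.002, 0.694, 0.72, -0.003]
ft_force: [0.4, -0.3, 0.4]
opening: 0.0002
```

View pics/wrist2.png

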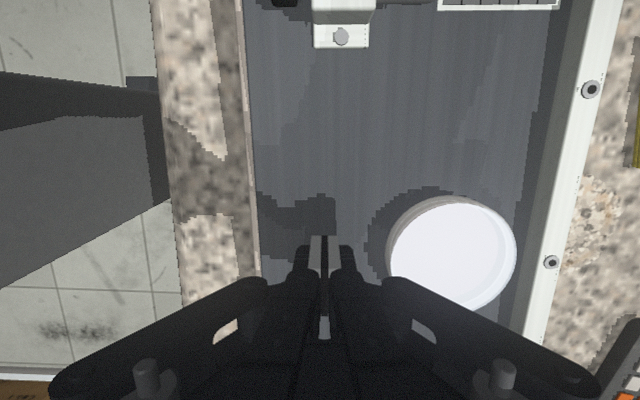

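View pics/side2z.png

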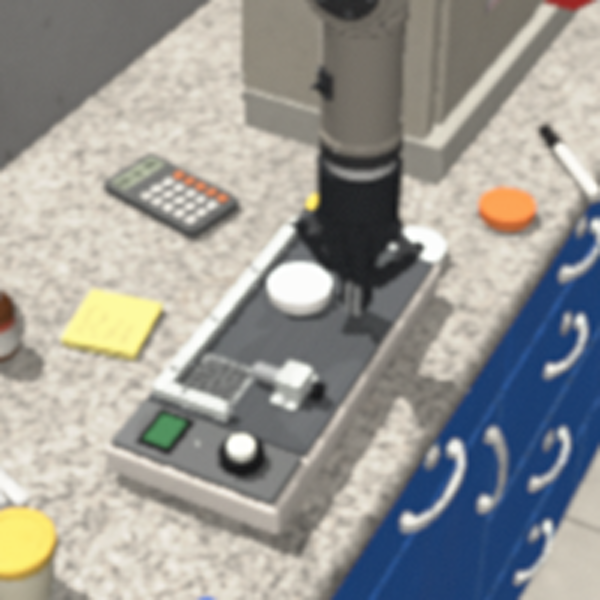

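Wrist view: closed tips at (325,240), dish right of them at (450,255), rail behind it. Side view agrees: the tips are in front of the dish and clear of everything. Raising 3 mm and pushing back.

```bash
python3 -m crank '[[0,0,0,0.003,0.001,0.003,1],[0,0,0,0.013,0.001,0.003,1],[0,0,0,0.018,0.001,0.003,1],[0,0,0,0.022,0.001,0.003,1],[0,0,0,0.025,0.001,0.003,1]]'
python3 - <<'E'
from h import *
cv2.imwrite("pics/w3.png",bot.snapshot("wrist")[:,:,::-1])
for i in range(2): o=bot.get_obs();print(o['tool_pos'],o['ft_force'])
E
```

```text
clock: 2.2
tool_pos: [0.4978, 0.0211, 0.0548]
tool_rot: [-0.001, 0.692, 0.721, -0.001]
ft_force: [-4.1, 0.6, 8.1]
opening: 0.0
[0.4980161  0.02110827 0.05488979] [-2.36453013 -0.503845    4.15512414]
[0.4980161  0.02110827 0.05488979] [-2.36453013 -0.503845    4.15512414]
```

View pics/w3.png

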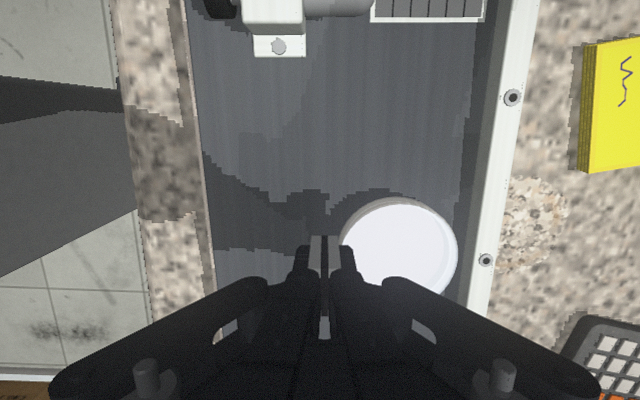

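The dish's left edge (340) now touches the tips. Its right edge (458) is still a few mm from the rail face (~472). Letting it settle to read the force.

```bash
python3 -m crank '[[0,0,0,0,0,-0.002,1],[0,0,0,0,0,-0.002,1],[0,0,0,0,0,-0.002,1]]';python3 -m crank '[[0,0,0,0.002,0,0,1],[0,0,0,0.004,0,0,1]]'
```

```text
clock: 2.55
tool_pos: [0.4981, 0.0211, 0.0547]
tool_rot: [-0.0, 0.692, 0.721, 0.0]
ft_force: [-6.7, -0.7, 16.1]
opening: -0.0001
clock: 2.75
tool_pos: [0.4983, 0.0211, 0.0546]
tool_rot: [-0.003, 0.692, 0.721, -0.003]
ft_force: [-15.6, -1.3, 27.8]
opening: 0.0001
```

Fx −16 and Fz +28 with no motion: something is wedged. Backing off to look.

```bash
python3 -m crank '[[0,0,0,-0.010,0,0.003,1],[0,0,0,-0.012,0,0.003,1],[0,0,0,-0.012,0,0.003,1]]'
python3 - <<'E'
from h import *
for n in("wrist","side","scene"): cv2.imwrite(f"pics/{n}4.png",bot.snapshot(n)[:,:,::-1])
im=cv2.imread("pics/side4.png"); cv2.imwrite("pics/side4z.png",cv2.resize(im[150:300,250:400],None,fx=4,fy=4,interpolation=cv2.INTER_CUBIC))
im=cv2.imread("pics/scene4.png"); cv2.imwrite("pics/scene4z.png",cv2.resize(im[120:270,230:380],None,fx=4,fy=4,interpolation=cv2.INTER_CUBIC))
E
```

```text
clock: 3.05
tool_pos: [0.4898, 0.0211, 0.0551]
tool_rot: [0.0, 0.692, 0.721, -0.0]
ft_force: [0.2, 1.1, 0.4]
opening: 0.0
```

View pics/wrist4.png

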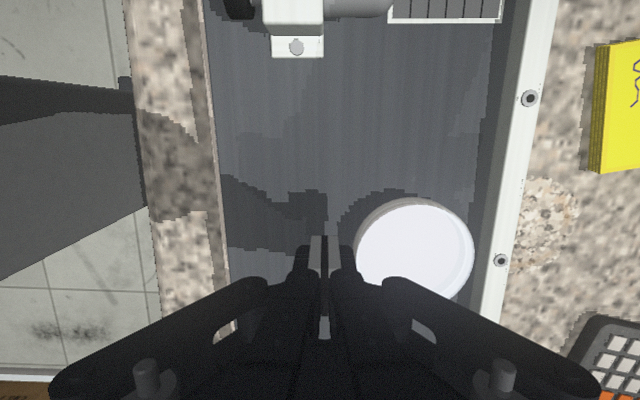

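View pics/side4z.png

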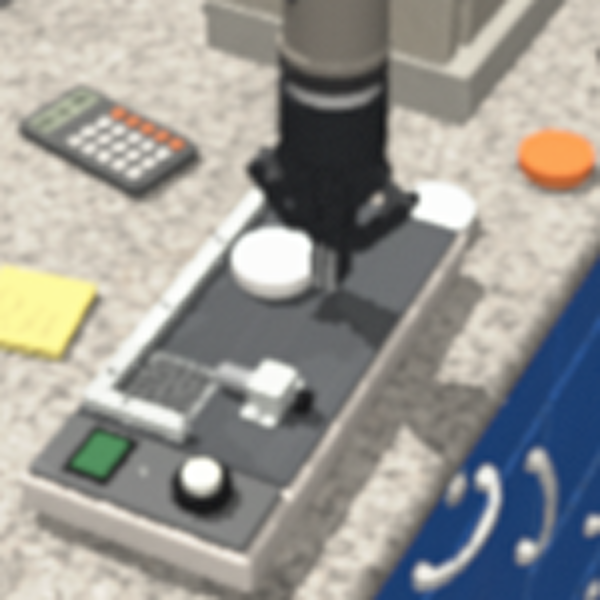

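View pics/scene4z.png

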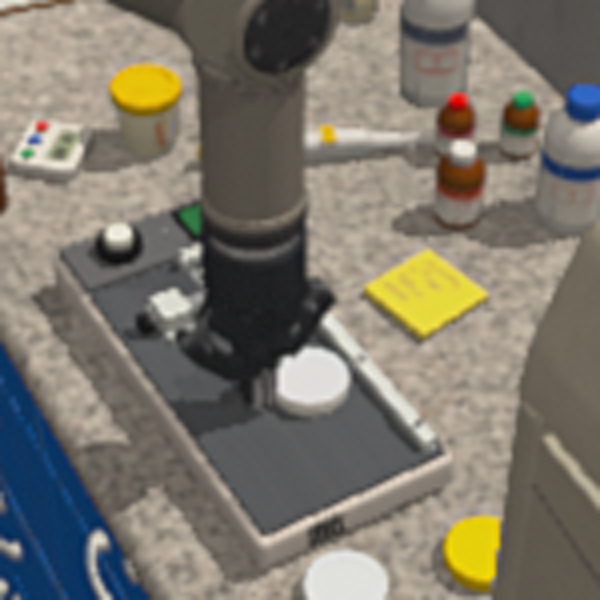

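```bash
cat > dish.py <<'E'
from m import *
import sys
def dish(im,p,box):
    x0,y0,x1,y1=box
    m=cv2.inRange(im[y0:y1,x0:x1],(205,195,195),(255,255,255))
    c=max(cv2.findContours(m,cv2.RETR_EXTERNAL,cv2.CHAIN_APPROX_NONE)[0],key=cv2.contourArea)[:,0,:]+[x0,y0]
    P=np.array([onz(p,u,.061)[:2] for u in c])
    f=least_squares(lambda s:np.hypot(P[:,0]-s[0],P[:,1]-s[1])-s[2],[*P.mean(0),.03],loss='soft_l1',f_scale=.001).x
    return f,inv(q,f[:2])[0]
E
python3 - <<'E'
from dish import *
np.set_printoptions(precision=4,suppress=True)
p=bot.camera_params("wrist")
print(dish(cv2.imread("pics/wrist4.png"),p,(350,190,485,300)))
print("rail pts", inv(q,[onz(p,(516,140),.057)[:2],onz(p,(493,250),.057)[:2]]))
E
python3 - <<'E'
import cv2
im=cv2.imread("pics/wrist4.png"); cv2.imwrite("pics/w4z.png",cv2.resize(im[150:330,280:540],None,fx=3,fy=3,interpolation=cv2.INTER_CUBIC))
E
```

```text
(array([0.5358, 0.0252, 0.0272]), array([ 0.0222, -0.0641]))
rail pts [[ 0.0647 -0.0077]
 [ 0.0627 -0.0633]]
```

View pics/w4z.png

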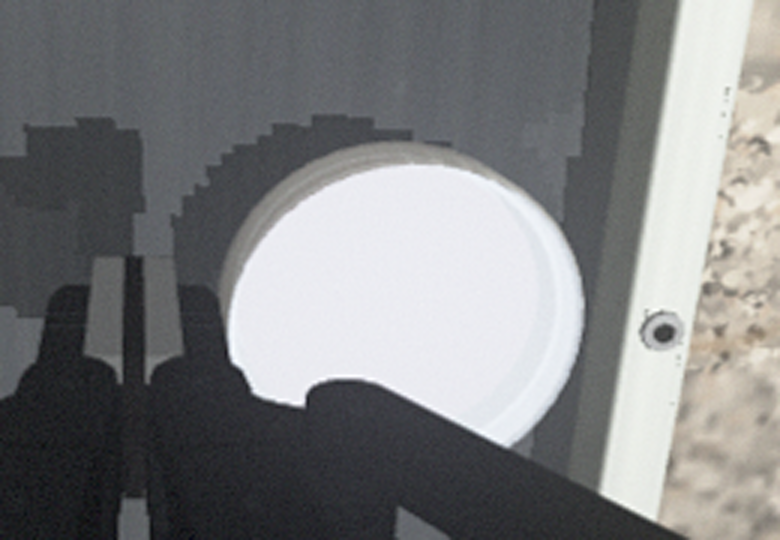

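The dish moved about 5 mm back and then stuck. It is still ~8 mm off the rail (centre x≈22–23). The finger backs have a shoulder that bears down on the lid rim, so I'll turn the tool 90° and push with the flat finger sides instead.

```bash
python3 -m crank '[[0,0,-0.04,-0.015,0,0.01,1],[0,0,-0.09,-0.02,0,0.03,1],[0,0,-0.14,-0.02,0,0.03,1],[0,0,-0.18,-0.02,0,0.03,1],[0,0,-0.23,-0.02,0,0.03,1]]';python3 -m crank '[[0,0,-0.04,0,0,0,1],[0,0,-0.09,0,0,0,1],[0,0,-0.14,0,0,0,1],[0,0,-0.18,0,0,0,1],[0,0,-0.23,0,0,0,1]]';python3 -m crank '[[0,0,-0.04,0,0,0,1],[0,0,-0.04,0,0,0,1],[0,0,-0.04,0,0,0,1]]'
python3 - <<'E'
from h import *
cv2.imwrite("pics/w5.png",bot.snapshot("wrist")[:,:,::-1])
o=bot.get_obs();print(o['tool_pos'],o['ft_force'],o['joints'])
E
```

```text
clock: 3.7
tool_pos: [0.4704, 0.0211, 0.0853]
tool_rot: [0.0, 0.903, 0.431, 0.0]
ft_force: [0.6, -0.3, -0.4]
opening: 0.0003
clock: 4.2
tool_pos: [0.4702, 0.021, 0.085]
tool_rot: [0.0, 0.996, 0.087, -0.0]
ft_force: [0.2, 0.1, 0.6]
opening: -0.0002
clock: 4.5
tool_pos: [0.4701, 0.0211, 0.0851]
tool_rot: [0.0, 1.0, 0.029, -0.0]
ft_force: [0.2, 0.2, -0.2]
opening: 0.0
[0.47007867 0.02109423 0.08513232] [-0.01841216 -0.39094852  1.00591777] [-0.3136786   0.29802689  0.28012647  1.93403448 -0.10180273  0.92322992
 -1.49709335]
```

View pics/w5.png

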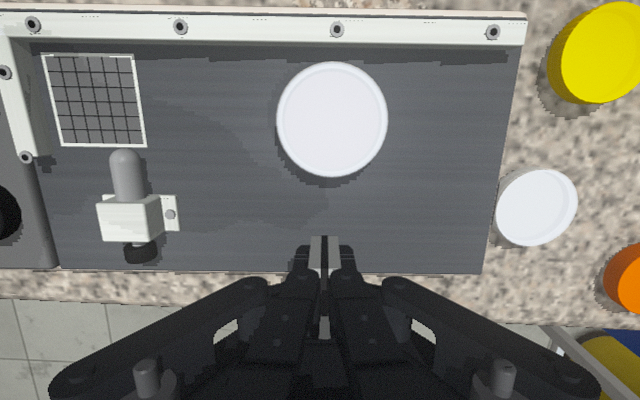

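Full clear view: dish at (332,120), rail along row ~38, plunger tip at (125,153), and the spare dish at (537,207). Measuring the dish here.

```bash
python3 - <<'E'
from dish import *
np.set_printoptions(precision=4,suppress=True)
p=bot.camera_params("wrist")
print(dish(cv2.imread("pics/w5.png"),p,(265,55,400,190)))
print("rail pts", inv(q,[onz(p,(200,40),.057)[:2],onz(p,(526,47),.057)[:2]]))
E
```

```text
(array([0.5352, 0.0213, 0.0295]), array([ 0.0215, -0.0679]))
rail pts [[ 0.061   0.0008]
 [ 0.0605 -0.1677]]
```

```bash
python3 -m crank '[[0,0,0,0,0,-0.033,1],[0,0,0,0.01,0,-0.033,1],[0,0,0,0.02,0,-0.033,1],[0,0,0,0.024,0,-0.033,1],[0,0,0,0.027,0,-0.033,1]]';python3 -m crank '[[0,0,0,0.002,0,0,1],[0,0,0,0.004,0,0,1],[0,0,0,0.004,0,0,1]]'
python3 - <<'E'
from h import *
cv2.imwrite("pics/w6.png",bot.snapshot("wrist")[:,:,::-1])
o=bot.get_obs();print(o['tool_pos'],o['ft_force'])
E
```

```text
clock: 5.05
tool_pos: [0.4989, 0.021, 0.0534]
tool_rot: [0.0, 1.0, 0.028, 0.001]
ft_force: [0.1, -0.1, 0.1]
opening: 0.0002
clock: 5.35
tool_pos: [0.5013, 0.0211, 0.0526]
tool_rot: [-0.0, 1.0, 0.028, 0.0]
ft_force: [0.4, 0.1, 0.6]
opening: -0.0
[0.5011088  0.0210632  0.05248286] [-0.29848741 -0.10837862 -0.48679007]
```

View pics/w6.png

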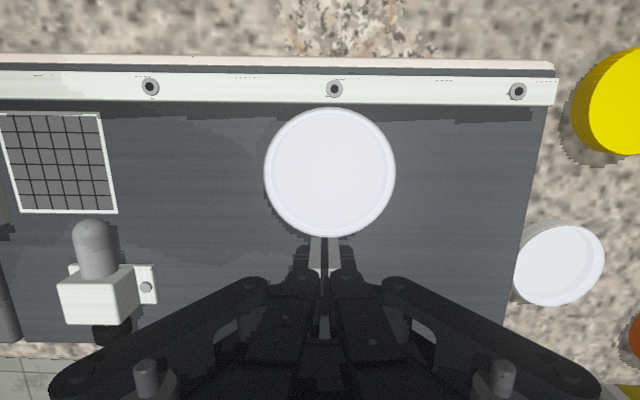

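The side push works with almost no force. The dish's back edge (row 107) nearly touches the rail (row ~103). Continuing until the force rises.

```bash
python3 -m crank '[[0,0,0,0.0015,0,0,1],[0,0,0,0.003,0,0,1],[0,0,0,0.003,0,0,1]]';python3 -m crank '[[0,0,0,0.0015,0,0,1],[0,0,0,0.0015,0,0,1]]'
```

```text
clock: 5.7
tool_pos: [0.5031, 0.021, 0.0521]
tool_rot: [-0.0, 1.0, 0.027, -0.001]
ft_force: [-2.7, -0.3, 2.0]
opening: -0.0004
clock: 5.9
tool_pos: [0.5032, 0.0209, 0.0518]
tool_rot: [-0.0, 1.0, 0.028, -0.003]
ft_force: [-4.9, -0.3, 3.5]
opening: 0.0002
```

The dish is against the rail: 4.9 N and no further motion. Retreating, lifting, and going round to the dish's right side while turning.

```bash
python3 -m crank '[[0,0,0,-0.025,0,0,1],[0,0,0.04,-0.025,0,0.04,1],[0,0,0.085,-0.02,-0.03,0.04,1],[0,0,0.13,0.0,-0.05,0.04,1],[0,0,0.175,0.035,-0.06,0.04,1]]';python3 -m crank '[[0,0,0.045,0,0,0,1],[0,0,0.09,0,0,0,1],[0,0,0.135,0,0,0,1],[0,0,0.18,0,0,0,1],[0,0,0.22,0,0,0,1]]';python3 -m crank '[[0,0,0.022,0,0,0,1],[0,0,0.022,0,0,0,1]]'
python3 - <<'E'
from dish import *
np.set_printoptions(precision=4,suppress=True)
p=bot.camera_params("wrist");im=bot.snapshot("wrist")[:,:,::-1]
cv2.imwrite("pics/w7.png",im)
o=bot.get_obs();print(o['tool_pos'],o['tool_rot'],o['ft_force'])
E
```

```text
clock: 6.4
tool_pos: [0.5403, -0.0418, 0.093]
tool_rot: [0.001, 0.954, 0.299, 0.0]
ft_force: [1.6, -0.5, 1.2]
opening: -0.0002
clock: 6.9
tool_pos: [0.5415, -0.0391, 0.0924]
tool_rot: [0.001, 0.796, 0.606, 0.001]
ft_force: [0.8, 0.4, -0.1]
opening: -0.0
clock: 7.1
tool_pos: [0.5413, -0.0391, 0.0924]
tool_rot: [0.001, 0.776, 0.631, 0.001]
ft_force: [0.1, 0.4, 0.3]
opening: -0.0001
[ 0.5412 -0.0391  0.0924] [0.0004 0.7765 0.6301 0.0005] [ 0.4131  0.6028 -0.0716]
```

View pics/w7.png

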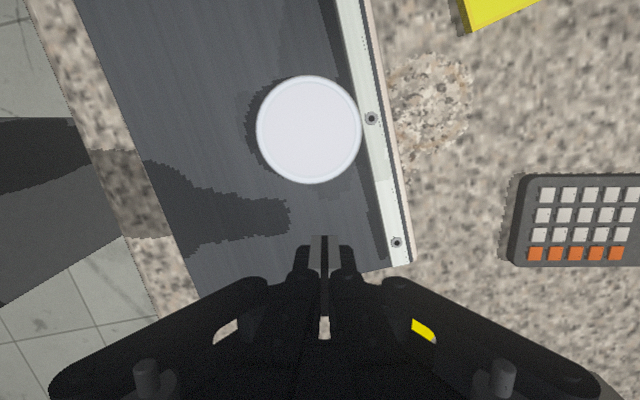

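The view shows the dish at (309,130) touching the rail, with the tips to its lower right. Descending and starting the slide.

```bash
python3 -m crank '[[0,0,0,0,0,-0.03,1],[0,0,0,0,0,-0.04,1],[0,0,0,-0.0005,0.01,-0.04,1],[0,0,0,-0.001,0.018,-0.04,1],[0,0,0,-0.0013,0.024,-0.04,1]]';python3 -m crank '[[0,0,0,-0.0003,0.006,0,1],[0,0,0,-0.0005,0.012,0,1],[0,0,0,-0.0008,0.018,0,1],[0,0,0,-0.001,0.024,0,1],[0,0,0,-0.0013,0.03,0,1]]'
python3 - <<'E'
from h import *
cv2.imwrite("pics/w8.png",bot.snapshot("wrist")[:,:,::-1])
o=bot.get_obs();print(o['tool_pos'],o['tool_rot'],o['ft_force'])
E
```

```text
clock: 7.65
tool_pos: [0.54, -0.0131, 0.0533]
tool_rot: [0.0, 0.775, 0.631, 0.001]
ft_force: [0.7, -0.4, 0.4]
opening: 0.0002
clock: 8.15
tool_pos: [0.538, 0.0154, 0.0524]
tool_rot: [0.0, 0.776, 0.631, 0.0]
ft_force: [-0.1, -0.9, 1.0]
opening: -0.0001
[0.53785288 0.01708516 0.0523698 ] [-4.41833955e-04  7.75476038e-01  6.31376712e-01  4.08504236e-04] [-0.54838441  0.66749405  0.36120167]
```

View pics/w8.png

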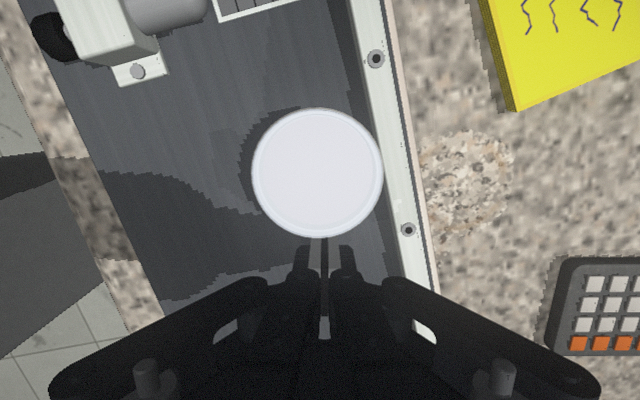

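The dish (317,173) stays on the rail and in contact with the fingertips. Continuing.

```bash
python3 -m crank '[[0,0,0,-0.0004,0.008,0,1],[0,0,0,-0.0007,0.016,0,1],[0,0,0,-0.001,0.024,0,1],[0,0,0,-0.0013,0.032,0,1],[0,0,0,-0.0016,0.038,0,1]]';python3 -m crank '[[0,0,0,-0.0002,0.004,0,1],[0,0,0,-0.0004,0.008,0,1],[0,0,0,-0.0006,0.012,0,1]]'
python3 - <<'E'
from h import *
cv2.imwrite("pics/w9.png",bot.snapshot("wrist")[:,:,::-1])
o=bot.get_obs();print(o['tool_pos'],o['tool_rot'],o['ft_force'])
E
```

```text
clock: 8.7
tool_pos: [0.5363, 0.0543, 0.0523]
tool_rot: [-0.0, 0.776, 0.631, 0.0]
ft_force: [-0.1, -0.6, 0.4]
opening: -0.0003
clock: 9.0
tool_pos: [0.5357, 0.065, 0.0523]
tool_rot: [0.0, 0.776, 0.631, -0.0]
ft_force: [-0.8, -0.4, 0.4]
opening: -0.0002
[0.53564679 0.06617507 0.05228856] [-2.66297089e-04  7.75738138e-01  6.31054848e-01  2.18776785e-04] [0.07703995 0.05144319 0.01600873]
```

View pics/w9.png

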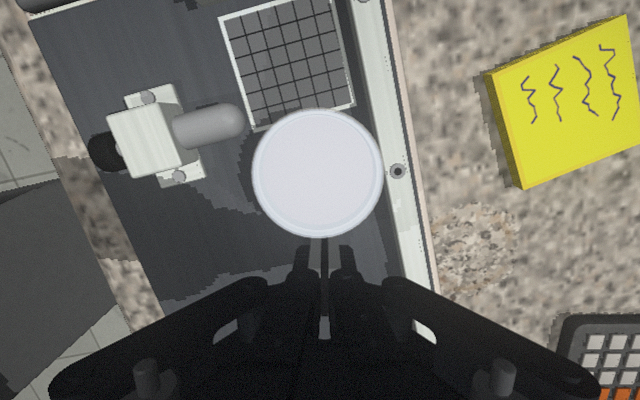

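The dish (317,173) is about to meet the pin nose (240,120). Continuing more slowly while watching the force.

```bash
python3 -m crank '[[0,0,0,-0.0002,0.004,0,1],[0,0,0,-0.0004,0.008,0,1],[0,0,0,-0.0006,0.012,0,1],[0,0,0,-0.0008,0.016,0,1],[0,0,0,-0.001,0.020,0,1]]';python3 -m crank '[[0,0,0,-0.0002,0.004,0,1],[0,0,0,-0.0004,0.008,0,1],[0,0,0,-0.0005,0.012,0,1],[0,0,0,-0.0006,0.015,0,1],[0,0,0,-0.0008,0.018,0,1]]'
python3 - <<'E'
from h import *
cv2.imwrite("pics/w10.png",bot.snapshot("wrist")[:,:,::-1])
o=bot.get_obs();print(o['tool_pos'],o['tool_rot'],o['ft_force'])
E
```

```text
clock: 9.55
tool_pos: [0.5345, 0.083, 0.0523]
tool_rot: [0.001, 0.776, 0.63, -0.001]
ft_force: [-1.9, -4.9, 2.2]
opening: 0.0003
clock: 10.05
tool_pos: [0.5328, 0.099, 0.0522]
tool_rot: [0.001, 0.777, 0.63, -0.003]
ft_force: [-3.1, -6.1, 4.0]
opening: -0.0002
[0.53272503 0.09986612 0.0522203 ] [ 0.0008235   0.77653183  0.63007192 -0.00264857] [-2.49402311 -5.89230918  2.87336235]
```

View pics/w10.png

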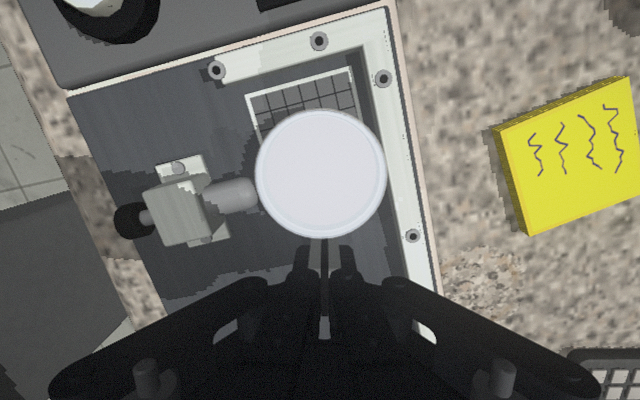

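The pin is pushed back at (230,193) and the dish is level with it, with a steady ~6 N. About 17 mm to go.

```bash
python3 -m crank '[[0,0,0,0.0004,0.003,0,1],[0,0,0,0.0004,0.006,0,1],[0,0,0,0.0003,0.009,0,1],[0,0,0,0.0002,0.012,0,1],[0,0,0,0,0.014,0,1]]';python3 -m crank '[[0,0,0,0,0.001,0,1],[0,0,0,0,0.002,0,1],[0,0,0,0,0.002,0,1]]'
python3 - <<'E'
from h import *
cv2.imwrite("pics/w11.png",bot.snapshot("wrist")[:,:,::-1])
o=bot.get_obs();print(o['tool_pos'],o['tool_rot'],o['ft_force'])
E
```

```text
clock: 10.6
tool_pos: [0.5322, 0.1136, 0.0521]
tool_rot: [0.0, 0.777, 0.63, -0.003]
ft_force: [-3.2, -4.8, 4.3]
opening: -0.0001
clock: 10.9
tool_pos: [0.5324, 0.1169, 0.0521]
tool_rot: [0.0, 0.776, 0.63, -0.002]
ft_force: [-2.2, -2.9, 1.6]
opening: -0.0001
[0.53246213 0.11707942 0.05205955] [ 3.71211271e-05  7.76317063e-01  6.30338816e-01 -2.18943561e-03] [-3.07566821 -4.06667351  3.01430788]
```

View pics/w11.png

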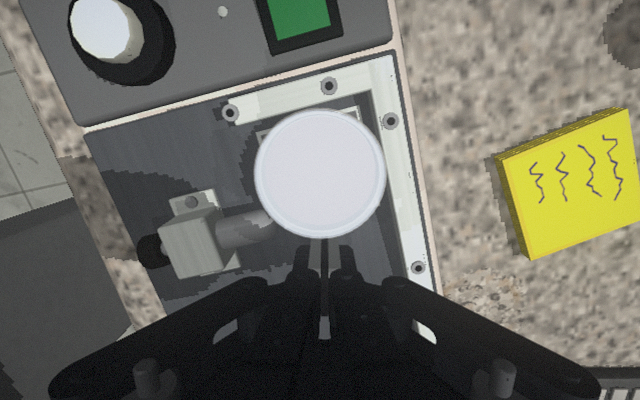

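```bash
python3 -m crank '[[0,0,0,0,0.0015,0,1],[0,0,0,0,0.003,0,1],[0,0,0,0,0.003,0,1]]';python3 -m crank '[[0,0,0,0,0.0015,0,1],[0,0,0,0,0.003,0,1],[0,0,0,0,0.003,0,1]]'
```

```text
clock: 11.25
tool_pos: [0.5325, 0.1177, 0.052]
tool_rot: [0.001, 0.777, 0.63, -0.003]
ft_force: [-2.8, -7.5, 4.1]
opening: 0.0002
clock: 11.55
tool_pos: [0.5325, 0.1178, 0.052]
tool_rot: [0.002, 0.777, 0.629, -0.005]
ft_force: [-3.8, -11.9, 5.5]
opening: 0.0002
```

Motion stopped at y=0.1178 while the force grew to 12 N, so the dish has reached the end stop. Backing off and checking.

```bash
python3 -m crank '[[0,0,0,0,-0.008,0,1],[0,0,0,0.001,-0.03,0,1],[0,0,0,0.001,-0.05,0.03,1],[0,0,0,0,-0.05,0.07,1],[0,0,0,-0.02,-0.05,0.1,1]]';python3 -m crank '[[0,0,0,0,0,0,1],[0,0,0,0,0,0,1]]'
python3 - <<'E'
from dish import *
np.set_printoptions(precision=4,suppress=True)
p=bot.camera_params("wrist");im=bot.snapshot("wrist")[:,:,::-1].copy()
cv2.imwrite("pics/w12.png",im)
f,c=dish(im,p,(200,0,420,200));print(f,c,(c-[.0312,.0692])*1e3)
o=bot.get_obs();print(o['tool_pos'],o['tool_rot'],o['ft_force'])
im2=im.copy()
def P(l,z): return proj(p,[[*T(q,l)[0],z]])[0]
for l,z in(((.062,.1),.057),((.062,-.168),.057),((-.035,.1475),.068),((.006,.0512),.055)): print(l,P(l,z).round(1))
E
```

```text
clock: 12.05
tool_pos: [0.517, 0.0754, 0.1547]
tool_rot: [0.001, 0.777, 0.63, 0.003]
ft_force: [0.2, 0.8, -0.0]
opening: -0.0002
clock: 12.25
tool_pos: [0.5145, 0.0764, 0.1531]
tool_rot: [0.0, 0.776, 0.631, 0.002]
ft_force: [0.2, 0.4, -0.4]
opening: -0.0
[0.5385 0.1592 0.0292] [0.0305 0.0697] [-0.7122  0.5474]
[0.5138 0.076  0.1519] [-0.0003  0.7756  0.6312  0.0004] [ 0.1754  0.0603 -0.4002]
(0.062, 0.1) [366.   37.9]
(0.062, -0.168) [423.5 338.6]
(-0.035, 0.1475) [210.5  -3.9]
(0.006, 0.0512) [308.5 124.9]
```

View pics/w12.png

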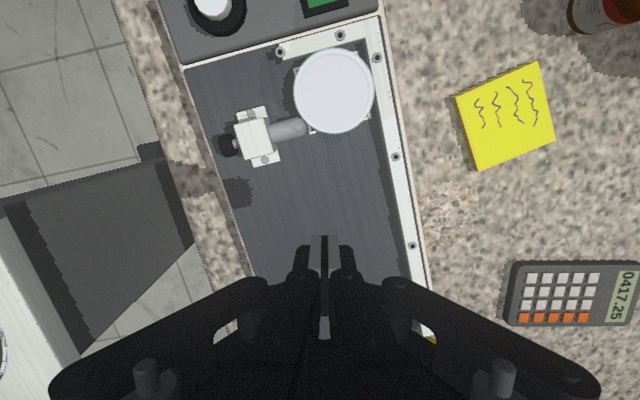

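The dish measures within 0.7 mm of home, and the pin nose is out behind it at (303,127). Moving above the key.

```bash
python3 -m crank '[[0,0,0,-0.012,0.045,0,1],[0,0,0,-0.025,0.09,0,1],[0,0,0,-0.036,0.13,0,1],[0,0,0,-0.044,0.159,0,1],[0,0,0,-0.044,0.159,-0.04,1]]';python3 -m crank '[[0,0,0,0,0,-0.025,1],[0,0,0,0,0,-0.025,1]]'
python3 - <<'E'
from h import *
for n in("wrist","side"): cv2.imwrite(f"pics/{n}13.png",bot.snapshot(n)[:,:,::-1])
o=bot.get_obs();print(o['tool_pos'],o['tool_rot'],o['ft_force'])
im=cv2.imread("pics/side13.png"); cv2.imwrite("pics/side13z.png",cv2.resize(im[190:330,220:370],None,fx=4,fy=4,interpolation=cv2.INTER_CUBIC))
E
```

```text
clock: 12.8
tool_pos: [0.4711, 0.244, 0.1153]
tool_rot: [-0.001, 0.773, 0.635, 0.006]
ft_force: [1.8, 0.4, -0.4]
opening: -0.0002
clock: 13.0
tool_pos: [0.4656, 0.2325, 0.0818]
tool_rot: [-0.001, 0.776, 0.631, -0.006]
ft_force: [-0.3, -0.3, -0.6]
opening: 0.0002
[0.46937486 0.23389072 0.08621222] [-4.10337690e-04  7.75997583e-01  6.30734560e-01 -1.22351875e-03] [ 0.53973484 -0.13170953  1.29386466]
```

View pics/wrist13.png

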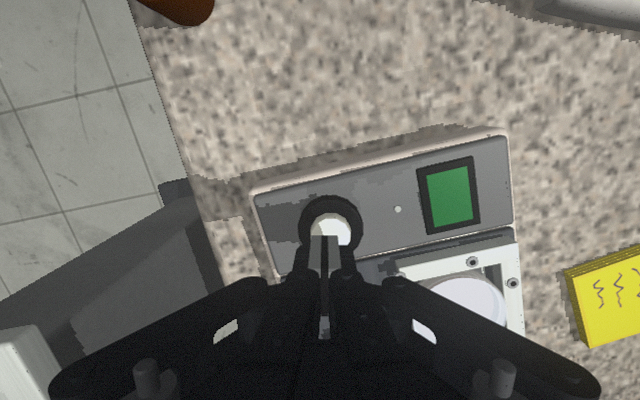

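View pics/side13z.png

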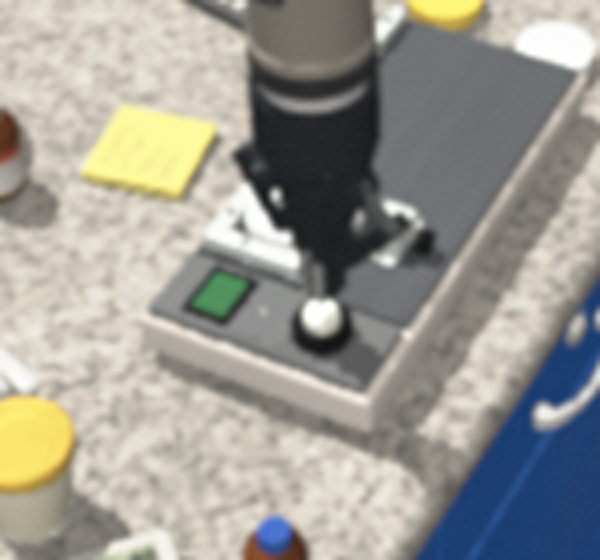

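The tip sits over the key, seen at (332,230), with nothing else underneath. Pressing gradually.

```bash
python3 -m crank '[[0,0,0,0,0,-0.012,1],[0,0,0,0,0,-0.016,1],[0,0,0,0,0,-0.019,1],[0,0,0,0,0,-0.021,1],[0,0,0,0,0,-0.021,1]]';python3 -m crank '[[0,0,0,0,0,-0.0015,1],[0,0,0,0,0,-0.003,1],[0,0,0,0,0,-0.003,1]]'
```

```text
clock: 13.6
tool_pos: [0.4702, 0.234, 0.0667]
tool_rot: [0.0, 0.776, 0.631, 0.0]
ft_force: [-1.0, -0.7, 2.1]
opening: 0.0002
clock: 13.9
tool_pos: [0.4702, 0.234, 0.0636]
tool_rot: [0.0, 0.776, 0.631, 0.0]
ft_force: [-1.2, -0.6, 4.5]
opening: -0.0001
```

```bash
python3 -m crank '[[0,0,0,0,0,-0.0015,1],[0,0,0,0,0,-0.003,1],[0,0,0,0,0,-0.003,1],[0,0,0,0,0,-0.003,1]]'
```

```text
clock: 14.3
tool_pos: [0.4703, 0.234, 0.0629]
tool_rot: [0.0, 0.776, 0.631, 0.0]
ft_force: [-5.5, -3.6, 17.2]
opening: -0.0001
```

Bottomed out at z=0.0629 with 17 N, well over the 5 N needed. Releasing and moving up to inspect.

```bash
python3 -m crank '[[0,0,0,0,0,0.01,1],[0,0,0,0,0,0.05,1],[0,0,0,0,-0.03,0.09,1],[0,0,0,0,-0.075,0.12,1],[0,0,0,0,-0.11,0.14,1]]';python3 -m crank '[[0,0,0,0,-0.02,0.02,1],[0,0,0,0,-0.02,0.02,1],[0,0,0,0,-0.02,0.02,1]]'
python3 - <<'E'
from dish import *
np.set_printoptions(precision=4,suppress=True)
p=bot.camera_params("wrist");im=bot.snapshot("wrist")[:,:,::-1].copy()
cv2.imwrite("pics/w14.png",im)
cv2.imwrite("pics/scene14.png",bot.snapshot("scene")[:,:,::-1]);cv2.imwrite("pics/side14.png",bot.snapshot("side")[:,:,::-1])
h=proj(p,[[*T(q,[.0312,.0692])[0],.061]])[0].astype(int)
f,c=dish(im,p,(h[0]-45,h[1]-45,h[0]+45,h[1]+45));print(h,f,(c-[.0312,.0692])*1e3)
kz=proj(p,[[*T(q,[-.035,.1475])[0],z] for z in(.063,.068)]);print("key px if down/up",kz)
o=bot.get_obs();print(o['tool_pos'],o['ft_force'],o['clock'])
E
```

```text
clock: 14.8
tool_pos: [0.4706, 0.1233, 0.2021]
tool_rot: [0.001, 0.776, 0.631, 0.001]
ft_force: [1.1, -0.3, -1.1]
opening: -0.0002
clock: 15.1
tool_pos: [0.4699, 0.1046, 0.2201]
tool_rot: [-0.0, 0.776, 0.631, 0.0]
ft_force: [-0.4, 0.3, -0.1]
opening: 0.0001
[382 117] [0.5443 0.1607 0.0348] [5.1408 1.8389]
key px if down/up [[295.5673  49.5264]
 [295.0559  48.358 ]]
[0.4688 0.1057 0.2188] [0.0007 0.3937 0.4674] 15.25
```

View pics/w14.png

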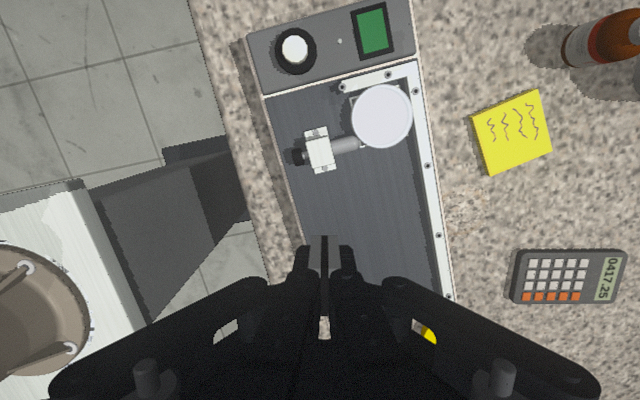

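View pics/side14.png

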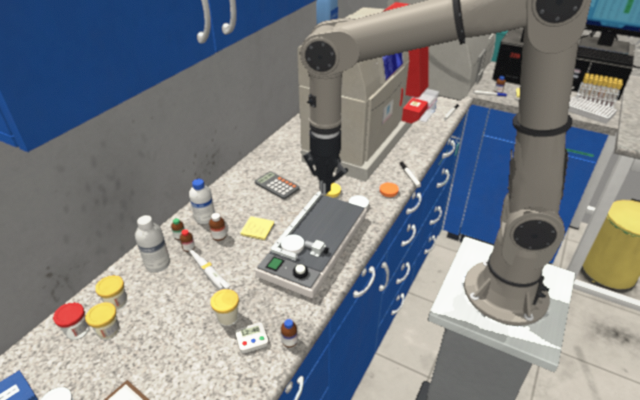

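View pics/scene14.png

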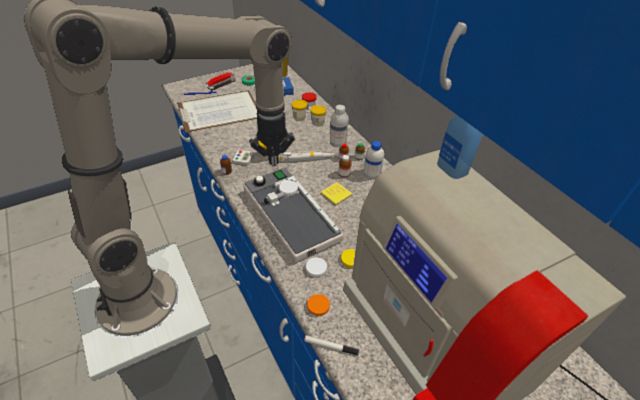

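The last circle fit (radius 34.8 mm) merged with the bright rail, so I'll redo it on the saved picture using circle detection.

```bash
python3 - <<'E'
from dish import *
p=bot.camera_params("wrist");g=cv2.imread("pics/w14.png",0)[60:175,325:440]
c=cv2.HoughCircles(cv2.resize(g,None,fx=4,fy=4,interpolation=cv2.INTER_CUBIC),cv2.HOUGH_GRADIENT,1,400,param1=80,param2=20,minRadius=105,maxRadius=150)[0][0]/4
uv=c[:2]+[325,60];d=inv(q,onz(p,uv,.061)[:2])[0];print(uv,c[2],(d-[.0312,.0692])*1e3)
E
```

```text
[381.875 117.625] 30.7 [-2.96045661  1.30733899]
```

That puts it 3 mm off in x, which disagrees with the earlier check, and the Hough fit is loose here. I'll take a fresh look from the same pose as the earlier good fit.

```bash
python3 -m crank '[[0,0,0,0.02,-0.014,-0.03,1],[0,0,0,0.044,-0.028,-0.058,1],[0,0,0,0.044,-0.028,-0.068,1],[0,0,0,0.044,-0.028,-0.068,1],[0,0,0,0.044,-0.028,-0.068,1]]'
python3 - <<'E'
from dish import *
np.set_printoptions(precision=4,suppress=True)
p=bot.camera_params("wrist");im=bot.snapshot("wrist")[:,:,::-1].copy()
f,c=dish(im,p,(200,0,420,200));print(f,(c-[.0312,.0692])*1e3)
a=cv2.imread("pics/w12.png")
cv2.imwrite("pics/w15.png",np.hstack([cv2.resize(x[10:170,220:400],None,fx=2.2,fy=3,interpolation=cv2.INTER_CUBIC) for x in(a,im)]))
E
```

```text
clock: 15.75
tool_pos: [0.5132, 0.0778, 0.1521]
tool_rot: [-0.001, 0.775, 0.632, -0.0]
ft_force: [-0.5, 0.5, 0.7]
opening: -0.0
[0.5385 0.1592 0.0291] [-0.6944  0.5807]
```

View pics/w15.png

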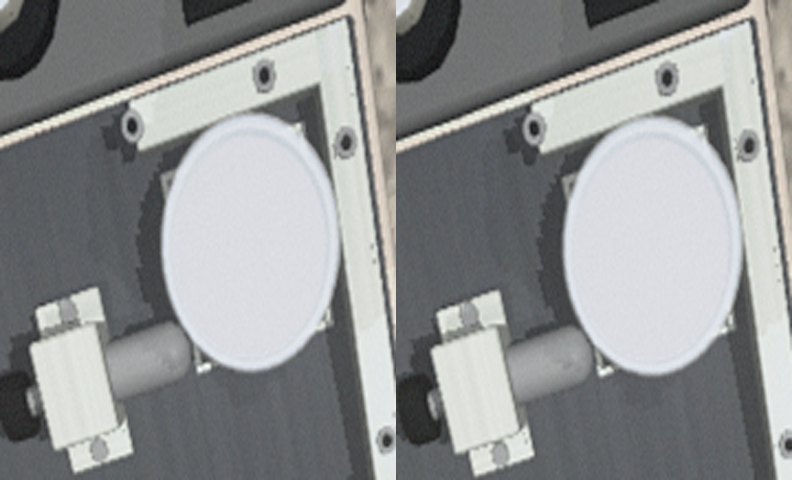

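Before and after the key press the views are identical: the dish touches both rail and end stop, with the pin out behind it. Handing in.

```bash
python3 -c "
from cell import bot
print(bot.hand_in())"
```

```text
the job is handed in; nothing more can be done
None
```

The dish is home in the corner, the key was pressed fully down and released afterwards, and the job is handed in (about 16 s of the 48 s used). I pushed the dish back to the rail with the finger sides, then slid it left along the rail, past the plunger, to the end stop. No verdict was reported.

**Final checks**
- **Dish:** it measured about 0.7 mm in x and 0.6 mm in y from home, the same before and after the key press. The picture shows it touching rail and stop, with the pin out behind it.
- **End stop:** motion stopped there while the push force rose to about 12 N.
- **Key:** the press bottomed out at tip height z = 62.9 mm with about 17 N. Afterwards the key looked up, though I judged that by eye only.
- **Bystanders:** they looked unmoved in the last scene and side views. I did not measure them.

**What went wrong or disagreed**
- **First push:** pushing with the backs of the fingers wedged on the lid rim, with up to about 28 N on the wrist. I backed off, and the dish looked flat and undamaged. I then used the finger sides.
- **Position fits:** two fits from one higher, farther camera pose disagreed with the others. One, 5 mm off, had merged the dish with the bright rail, and a looser circle fit gave 3 mm. I discounted both after repeating the measurement from the earlier close pose.

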